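# Set the trim length gauge to the red size stop

## Task

Set the trim length gauge to the size marked by the red stop: with a fingertip press down the orange plate in the middle of the black cursor to free its brake, keep it down while you slide the cursor along the rail, ease it up against the red stop without ramming it, then let go so that the brake holds it there. Never force the cursor along with its brake on, and leave the yarn cone, the oil bottle and the scissors where they are, neither shifted nor picked up.

Things in the scene. Friction and masses are not known exactly. Their poses are not given: they have to be found in the camera images.
- gauge: Trim length gauge fixed to the bench: plywood board 170 x 500 mm, 12 mm thick, origin at the centre of its underside, y along its length, z up. An aluminium rail 40 mm wide, 480 long runs along y, centred at x = +30 mm, its top 34 mm above the origin. On the -x side a flat yellow scale and white bed; a steel fence 68 x 6 mm at x = -50, y = +213 mm, top at 36 mm.
- cursor (a joint): Cursor's position along the rail (m) = the gauge's y of its centre. Black saddle on the rail, 66 mm long, 50 across; an 11 mm thick cheek at each end, tops 62 mm above the bench, 44 mm apart inside, the orange plate between. A steel blade 18 mm wide reaches 70 mm over the bed at 15 mm height. A spring brake holds it with about 13 N; with the plate pressed it slides at about 1 N.
- plate_top (a point): Centre of the top of the orange plate in the cursor's middle, 42 x 42 mm, on the rail's centre line; moves with the cursor and sinks as it is pressed. At rest 54 mm above the bench, 8 mm below the cheeks' tops. Its y runs along the rail, as the gauge's y.
- plate (a joint): How far the orange plate is pressed down (m): about 0 at rest, brake on; 0.006 fully down. Sprung: it gives under about 4 N and takes about 7 N fully down. The brake is free from about 2 mm on and bites again when the plate springs back.
- red_stop: Red stop, a block clamped immovably over the rail: 20 mm along the rail, 48 across, top 58 mm above the bench, with a black clamp knob on the gauge's +x side. Origin at the rail's top, on its centre line, mid-block. It may stand on either side of the cursor. When the cursor touches it their centres are 43 mm apart along the rail.
- blue_stop: The blue stop, for another size: the same as the red one, on the other side of the cursor. Not wanted now.
- yarn_cone: Loose cone of off-white yarn, 92 mm across at the foot, 152 mm high, origin at the centre of its underside. To be left alone.
- oil_bottle: Loose small whitish oil bottle with a blue spout, 52 mm across, 143 mm high, origin at the centre of its underside. To be left alone.
- scissors: Loose scissors with red loop handles lying flat, 180 mm long, up to 83 mm wide and 10 mm high; origin on the bench at the pivot's end of the handles, x towards the blades' tips. To be left alone.

How it is judged:
By the outcome, as a careful person would: the job done as asked, in the order asked, and still so for the second after the job is handed in, with the robot touching nothing.
It also fails if it takes over 42 s, if anything falls off the work surface, if the arm or the gripper's body presses on something with over 40 N, if the wrist force passes 120 N, or if a joint passes its speed limit or range.

## Robot

A 7-joint arm with a two-finger parallel gripper is mounted at the origin on the work surface. World frame = base frame: x ahead of the robot, y to its left, z up, the work surface at z = 0. Lengths are in mm, angles in rad, forces in N, time in s.
With the tool pointing down it reaches from about 400 to 900 mm from the base axis. Payload 5.6 kg.
Tool frame: the origin (TCP) lies midway between the tips of the shut fingers; the grasp point (between the pads) lies 19 mm behind it; z points along the fingers, y is the line along which they close (so a half turn about z gives the same grasp; the last joint's range is limited). The gripper opens to 92 mm and grips with 3 to 60 N. Pads are 20 mm wide; open, the fingers measure 128 mm over their backs; the gripper's body (75 mm by 189 mm) begins 69 mm behind the grasp point.
Start: joints at [-1.198, 0.468, -0.012, 1.603, 0.006, 1.071, -0.056], TCP at [262.59, 594.605, 214.592] pointing down, gripper open.
Joint ranges: [-2.53, 2.53], [-0.31, 2.02], [-1.57, 1.55], [0.28, 2.44], [-1.29, 4.43], [0.15, 1.84], [-2.92, 2.92]. Speed limits (rad/s): [2.57, 2.57, 3.14, 3.14, 3.14, 3.14, 3.14].

## Interface

Orientations are given as a rotation vector (axis times angle).
In Python, from cell import robot, grip, kin, viewer gives the robot as it stands. Calls block until the motion is done:
- robot.movep(position, orientation): joint-space move of the TCP to a pose.
- robot.servo_line(position, feed=150, rotation=None): straight line of the TCP; rotation=None keeps the orientation; feed is the mean speed in mm/s.
- robot.goto_joints(angles): joint-space move.
- grip(opening, newtons=None): opening from 0.0 (shut) to 1.0 (fully open); newtons is the grip in N (None keeps the last); returns when the fingers have stopped.
- robot.hold(seconds).
- kin.ik(position, orientation): joint angles nearest the present ones, or None.
- robot.observe(): the state.
- viewer.read_camera(name): name is "side" or "top" or "wrist"; returns the picture (420x560x3 uint8, red, green, blue); there is no depth.
- viewer.camera_info(name): a dict with "camera_matrix" (3x3 intrinsics, pixels), "R" (3x3) and "t" (3): a world point X has camera coordinates R X + t. Camera axes: x right, y down, z forward; pixel columns grow to the right and rows downward; lengths in mm; the calibration is good to about 2 mm. The wrist camera is an equidistant fisheye: a pixel r from the principal point sees the ray r / f radians off the axis. A picture is of the moment at which its call begins: read the wrist's pose just before it. camera_info takes no time and is no camera call; for the wrist camera it gives the pose at the moment of the call.
A pose or a line that the arm cannot do raises robot.IKError and nothing moves.
- robot.job_done(): hands the job in; it is judged then, once.
Trained networks look in the newest picture that a camera, given by its name, has taken for a name from the list of things; names that differ only in an ending like _2 or _b are one class to them, and where a whole thing is asked for, a point or a joint stands for the part that bears it (a point fixed in the world has none). Each returns a list of dicts, best first, with "confidence" (0 to 1); they miss things now and then, are a little off and sometimes report something else, mostly with a low value. They report only what shows in the picture. A call takes as long as a camera call.
- viewer.silhouettes(name, camera): "mask" (420x560 bool, what is visible of it).
- viewer.pinpoint(name, camera): "at" ([x, y, z] in mm, in the coordinates of the camera as it stood for that picture, good to about 4 mm: a listed point, or the origin of a listed thing).
The state is a dict: "t": time; "joints": joint angles; "joint_velocities": joint speeds; "joint_torque": joint torques, N m; "tcp_pos": TCP position; "tcp_rot": TCP orientation; "contact_force": force on the tool from outside, world axes, zero at the start; "wrist_torque": the same for the moment, N m; "grip_width": opening from 0.0 (shut) to 1.0 (fully open); "grip_force": force on a finger pad.
Only numpy, scipy, OpenCV 4.12 (cv2) and the standard library are available. Lean on these libraries where they do the work, as an engineer would, in place of code of your own. Each camera call takes 0.05 s, during which the arm holds its last target. There are 200 camera calls.

## Working session

There is one attempt and no reset: what is moved stays moved. The work goes in short steps, each a Python script; the robot and the scene stay as the last script left them, time stands still between calls to the robot, and variables do not carry over. Pictures are saved under pics/ and viewed, at most 10 in all, crops included, and the job is handed in when it is done.

```bash
ls; mkdir -p pics
cat > h.py <<'E'
import numpy as np, cv2
from cell import robot, grip, kin, viewer
def w(cam,at,info=None):
    i=info or viewer.camera_info(cam); return np.array(i["R"]).T@(np.array(at)-np.array(i["t"]))
E
python3 - <<'E'
from h import *
ims=[]
for c in ["top","side"]:
    im=viewer.read_camera(c); ims.append(im)
    for n in ["gauge","plate_top","red_stop","blue_stop","yarn_cone","oil_bottle","scissors"]:
        for d in viewer.pinpoint(n,c)[:2]: print(c,n,round(d["confidence"],2),w(c,d["at"]).round())
    cv2.imwrite(f"pics/{c}1.png",im[:,:,::-1])
s=robot.observe(); print(s["t"],s["tcp_rot"],s["contact_force"])
E
```

```text
pics
top gauge 0.93 [575.  28.   0.]
top plate_top 0.78 [611.  15.  57.]
top red_stop 0.67 [625. 195.  33.]
top blue_stop 0.44 [ 588. -108.   36.]
top yarn_cone 0.91 [ 543. -469.    2.]
top oil_bottle 0.73 [555. 471.   0.]
top oil_bottle 0.67 [ 588. -108.   37.]
top scissors 0.67 [781.  18.   0.]
side gauge 0.92 [575.  27.  -0.]
side plate_top 0.65 [603.  15.  56.]
side red_stop 0.72 [625. 197.  35.]
side blue_stop 0.79 [ 589. -108.   38.]
side yarn_cone 0.68 [ 539. -473.    0.]
side oil_bottle 0.94 [554. 467.   0.]
side scissors 0.96 [781.  16.   4.]
0.8 [6.48577745e-01 3.07388353e+00 6.32519896e-05] [-0.07532202  0.14969302  0.10645885]
```

View pics/top1.png

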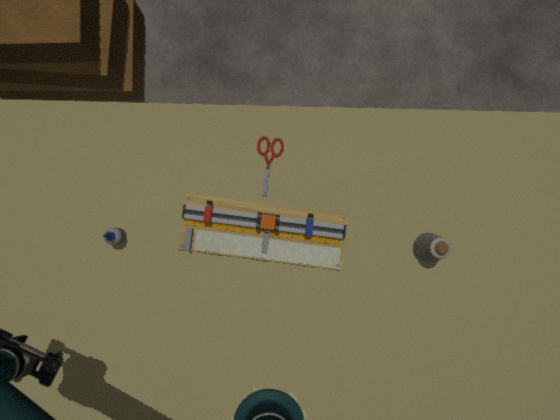

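View pics/side1.png

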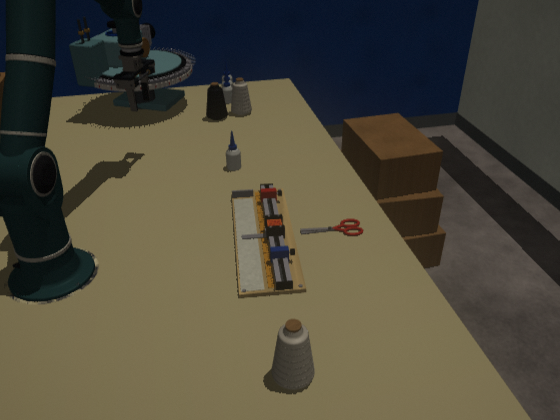

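The top view shows the red stop at (209,212), the orange plate at (267,222) and the blue stop at (309,226). The side view agrees, and the loose items are well clear. Next I'll move above the plate with the fingers shut and refine the position with the wrist camera.

Run:
```python
from h import *
phi=(-0.12+np.pi/2)/2; R=np.pi*np.array([np.cos(phi),np.sin(phi),0])
robot.movep([604,15,215],R)
grip(0.0,20)
i=viewer.camera_info("wrist"); im=viewer.read_camera("wrist")
for n in ["plate_top","red_stop","blue_stop","gauge"]:
    for d in viewer.pinpoint(n,"wrist")[:2]: print(n,round(d["confidence"],2),w("wrist",d["at"],i).round(1))
cv2.imwrite("pics/w1.png",im[:,:,::-1])
s=robot.observe(); print(s["t"],s["tcp_pos"],s["tcp_rot"],s["contact_force"],s["grip_width"])
```

```text
plate_top 0.57 [607.2  15.   54.4]
red_stop 0.92 [628.9 194.5  33. ]
gauge 0.93 [575.2  31.2   1.5]
4.7917 [604.00761988  15.00649096 214.98329878] [2.35063280e+00 2.08424244e+00 2.11569418e-05] [ 0.05972233 -1.0655428  -0.7060966 ] 0.006541444935184456
```

View pics/w1.png

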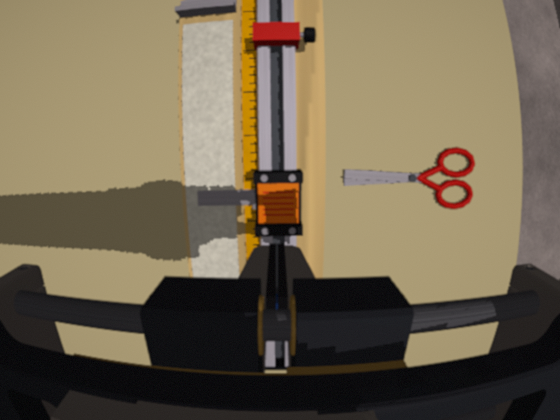

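The wrist view shows the orange plate at about (279,203) and the red stop at (276,34), with the rail running nearly vertical. I'll refine both positions by back-projecting colour pixels.

```bash
cat >> h.py <<'E'
def ray(px,z,i):
    K=np.array(i["camera_matrix"]);u=np.array([(px[0]-K[0,2])/K[0,0],(px[1]-K[1,2])/K[1,1]])
    th=np.linalg.norm(u); d=np.append(u/th*np.sin(th),np.cos(th))
    R=np.array(i["R"]); c=-R.T@np.array(i["t"]); d=R.T@d
    return c+d*(z-c[2])/d[2]
E
python3 - <<'E'
from h import *
i=viewer.camera_info("wrist"); im=cv2.imread("pics/w1.png")
hsv=cv2.cvtColor(im,cv2.COLOR_BGR2HSV)
def rect(lo,hi,x0,x1,y0,y1,z):
    m=cv2.inRange(hsv,lo,hi); k=np.zeros_like(m); k[y0:y1,x0:x1]=m[y0:y1,x0:x1]
    p=cv2.findNonZero(k).reshape(-1,2)
    q=np.array([ray(a,z,i)[:2] for a in p],np.float32)
    r=cv2.minAreaRect(q); print(p.min(0),p.max(0),r, q.mean(0))
rect((5,150,90),(18,255,255),258,302,170,235,54)
rect((0,150,60),(4,255,255),240,302,15,50,58)
rect((0,150,100),(4,255,255),240,302,15,50,58)
E
```

```text
[258 182] [299 223] ((605.7775268554688, 16.069839477539062), (43.50944519042969, 42.7395133972168), 83.0915756225586) [605.72125  16.41698]
[253  22] [299  44] ((624.729248046875, 192.50868225097656), (23.660213470458984, 47.16826629638672), 80.23936462402344) [624.69086 193.3063 ]
[253  22] [299  40] ((624.8915405273438, 194.3175506591797), (19.999652862548828, 46.62434005737305), 85.22868347167969) [624.7615  193.93054]
```

```bash
cat >> h.py <<'E'
P=np.array([605.7,16.2]); U=np.array([19.6,178.0]); U/=np.linalg.norm(U)
def f(n=5):
    a=[]
    for _ in range(n): a.append(robot.observe()["contact_force"]); robot.hold(0.02)
    return np.mean(a,0)
E
python3 - <<'E'
from h import *
robot.servo_line([*P,62],feed=120); robot.hold(0.3)
f0=f(); np.save("f0.npy",f0); print(f0)
z=57
while z>=47.5:
    robot.servo_line([*P,z],feed=20); robot.hold(0.1)
    d=f()-f0; s=robot.observe(); print(z,s["tcp_pos"].round(1) if hasattr(s["tcp_pos"],'round') else s["tcp_pos"],d.round(2))
    if d[2]>6.6: break
    z-=1
print(robot.observe()["t"])
im=viewer.read_camera("wrist"); cv2.imwrite("pics/w2.png",im[:,:,::-1])
E
```

```text
[-0.44846912  0.04492628  0.08747974]
57 [605.8  16.2  57. ] [ 0.92 -0.03  0.06]
56 [605.7  16.2  56. ] [ 0.53  0.08 -0.15]
55 [605.7  16.2  55. ] [ 0.72 -0.13  0.17]
54 [605.9  16.2  54.2] [0.54 0.22 1.68]
53 [605.9  16.2  53.2] [-0.2  -0.29  4.52]
52 [605.9  16.2  52.3] [-0.38 -0.01  5.29]
51 [605.9  16.2  51.3] [-0.63 -0.13  5.83]
50 [605.9  16.2  50.4] [-0.64  0.43  6.58]
49 [605.9  16.2  49.4] [-0.73  0.09  6.45]
48 [605.9  16.2  48.4] [-0.71 -0.01  7.09]
11.0833
```

View pics/w2.png

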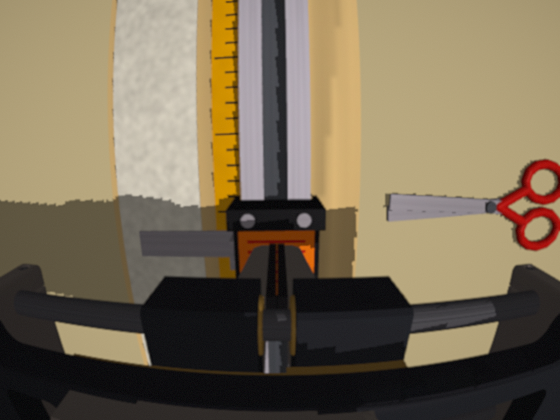

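The picture shows the finger on the orange plate between the cheeks at about (277,250), and the force is about 7 N, so the plate is down. Now the slide, with the force watched.

Run:
```python
from h import *
f0=np.load("f0.npy"); u=np.append(U,0)
def go(s,feed):
    robot.servo_line([*(P+U*s),48],feed=feed)
    d=f(3)-f0; return d
for s in [10,40,80,115]:
    d=go(s,45); print(s,d.round(2),(d@u).round(2))
    if d[2]<5 or abs(d@u)>4: break
else:
    robot.hold(0.2); b=(f(5)-f0)@u; print("b",b)
    for s in np.arange(117,150,1.):
        d=go(s,12); a=d@u; print(s,a.round(2),d[2].round(2))
        if a-b<-1.6: break
i=viewer.camera_info("wrist"); im=viewer.read_camera("wrist"); cv2.imwrite("pics/w3.png",im[:,:,::-1])
o=robot.observe();print(o["t"],o["tcp_pos"])
```

```text
10 [-0.95  1.32  6.67] 1.21
40 [-0.24  0.75  6.65] 0.72
80 [-1.12  0.58  7.12] 0.46
115 [-0.89  0.37  6.95] 0.27
b 1.0197782215152063
117.0 0.44 6.92
118.0 -0.22 7.2
119.0 -0.08 7.34
120.0 -0.17 7.17
121.0 -0.41 7.31
122.0 0.02 7.28
123.0 -0.16 7.69
124.0 -0.36 7.01
125.0 -0.2 7.32
126.0 -0.44 7.31
127.0 -0.12 7.36
128.0 -0.54 7.32
129.0 -0.38 7.62
130.0 -0.6 6.78
19.0917 [619.79197637 145.55852868  48.40515113]
```

View pics/w3.png

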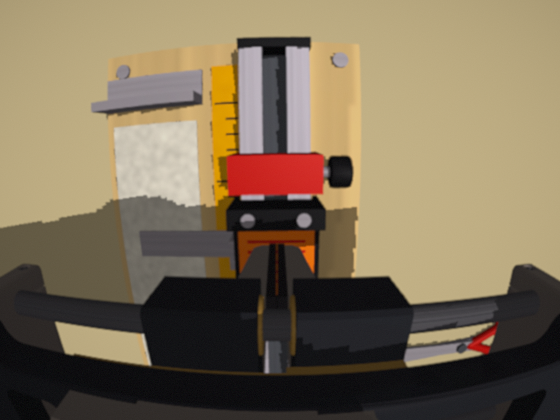

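The picture shows the cursor moving with the finger (cheek still at row 213), and a gap of about 5 mm left below the red stop (rows 193–200). The stop trigger was only the sliding friction, so I'll carry on with a lower threshold.

Run:
```python
from h import *
f0=np.load("f0.npy"); u=np.append(U,0)
for s in np.arange(131,142.1,0.5):
    robot.servo_line([*(P+U*s),48],feed=8); d=f(4)-f0; a=d@u; print(s,a.round(2),d[2].round(2))
    if a<-2.0: break
i=viewer.camera_info("wrist"); im=viewer.read_camera("wrist"); cv2.imwrite("pics/w4.png",im[:,:,::-1])
o=robot.observe();print(o["t"],o["tcp_pos"])
```

```text
131.0 0.17 7.27
131.5 -0.38 7.27
132.0 -0.35 7.21
132.5 -0.43 7.33
133.0 -0.34 7.6
133.5 -0.57 7.6
134.0 -0.69 7.42
134.5 -0.19 7.33
135.0 -0.14 7.2
135.5 -0.3 7.39
136.0 -0.96 7.46
136.5 -0.51 7.26
137.0 -0.67 7.28
137.5 -1.64 7.76
138.0 -2.27 8.11
23.9167 [620.58804375 152.33716863  48.40989182]
```

View pics/w4.png

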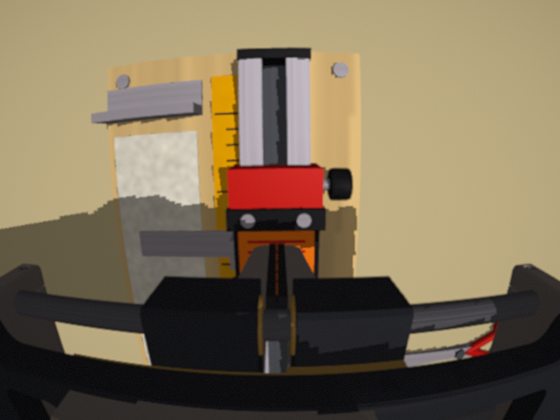

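The red stop's face (row 208) now meets the cursor cheek with no gap, and the force has risen, so they are in contact. Now to let go straight up and check.

Run:
```python
from h import *
p=P+U*138
robot.servo_line([*p,60],feed=25); robot.servo_line([*p,200],feed=120); robot.hold(0.3)
im=viewer.read_camera("wrist"); cv2.imwrite("pics/w5.png",im[:,:,::-1])
i=viewer.camera_info("wrist")
for n in ["plate_top","red_stop"]:
    for d in viewer.pinpoint(n,"wrist")[:1]: print(n,w("wrist",d["at"],i).round(1))
print(robot.observe()["t"])
```

```text
plate_top [622.6 150.8  52.4]
red_stop [626.8 192.8  33.1]
26.3167
```

View pics/w5.png

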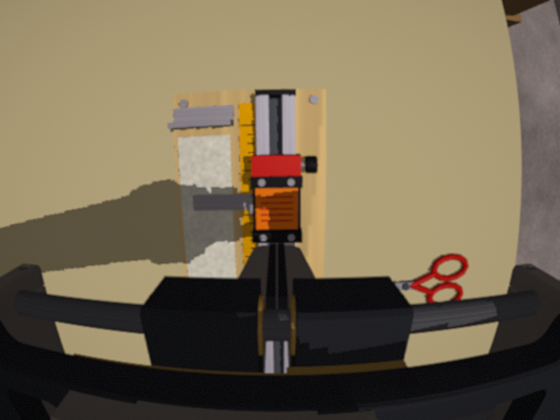

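The cursor (cheek at row 182) rests against the red stop (lower edge at row 177), the plate is released, and the measured centres are about 42 mm apart.

```bash
python3 -c "
from h import *
print(robot.job_done())"
```

```text
the job is handed in; nothing more can be done
None
```

The job is handed in: the cursor sits against the red stop with its plate released, it was moved only with the plate pressed, and the cone, bottle and scissors were not touched; no verdict came back.

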